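# Find the cartridge welded shut without its core

## Robot

A 7-joint arm with a two-finger parallel gripper is mounted at the origin on the work surface. World frame = base frame: x ahead of the robot, y to its left, z up, the work surface at z = 0. Lengths are in m, angles in degrees, forces in N, time in s.
With the tool pointing down it reaches from about 0.425 to 0.95 m from the base axis. Payload 4.7 kg.
Tool frame: the origin (TCP) lies midway between the tips of the shut fingers; the grasp point (between the pads) lies 19 mm behind it; z points along the fingers, y is the line along which they close (so a half turn about z gives the same grasp; the last joint's range is limited). The gripper opens to 85 mm and grips with 20 to 120 N. Pads are 22 mm wide; open, the fingers measure 114 mm over their backs; the gripper's body (76 mm by 85 mm) begins 54 mm behind the grasp point. The pads swing forward as they close: fully open they stand 13 mm farther back than shut.
Start: joints at [69.448, 26.849, -2.785, 87.806, 1.381, 65.374, -4.715], TCP at [0.219, -0.639, 0.231] pointing down, gripper open.
Joint ranges: [-148.3, 148.3], [-19.14, 114.17], [-79.39, 73.82], [5.75, 140.21], [-59.74, 239.74], [12.07, 113.84], [-152.46, 152.46]. Speed limits (degrees/s): [147.25, 147.25, 180, 180, 180, 180, 180].

## Interface

Orientations are given as a 3x3 rotation matrix whose columns are the frame's x, y, z axes.
In Python, from station import bot gives the robot as it stands.
- The arm moves only by the shell command python3 -m creep 'ROWS' [FORCE]. ROWS is JSON, a list of rows, each a list of 5 numbers: the shift along the tool's x, y, z in m, then the turn about the tool's z in rad, then the closure, from -1 (fully open) to 1 (shut), so that 0 is half open. In form: [[tx, ty, tz, yaw, claw], ...]. A call has exactly 5 rows; each row is the pose to reach, as a shift and turn from the pose commanded when the call began, along the tool's axes at that moment; what a row does not reach only later rows make up. A row lasts 1/10 s, in which the tool goes at most 50 mm and 8.59 degrees, less where a joint would pass 70% of its speed; a pose out of reach is approached as far as the arm can. A call with a gripper value outside its range is refused whole. The fingers move at their own pace and stop on an object; FORCE is the grip in N (left out, the last holds). Time passes only in rows, so rows that repeat a pose let the fingers close, or fill a call up. It gives the time, the measured TCP pose, the force, the opening and the grip force at its end, in the units of the state.
- bot.get_state(): the state, without advancing time (a new reading comes with each control period).
- bot.snapshot(name): name is "scene" or "top" or "wrist"; returns the picture (480x640x3 uint8, red, green, blue); there is no depth.
- bot.get_calibration(name): a dict with "camera_matrix" (3x3 intrinsics, pixels), "dist_coeffs" ([k1, k2, p1, p2, k3] as OpenCV has them; the pictures are not rectified), "T" (4x4, takes a point from camera to world coordinates). Camera axes: x right, y down, z forward; pixel columns grow to the right and rows downward; lengths in m; the calibration is good to about 2 mm. A picture is of the moment at which its call begins: read the wrist's pose just before it. get_calibration takes no time and is no camera call; for the wrist camera it gives the pose at the moment of the call.
- bot.sign_off(): hands the job in; it is judged then, once.
The state is a dict: "t": time; "joint_pos": joint angles; "dq": joint speeds; "joint_efforts": joint torques, N m; "eef_pos": TCP position; "tcp_rot": TCP orientation; "wrist_force": force on the tool from outside, world axes, zero at the start; "ft_torque": the same for the moment, N m; "opening": opening from 0.0 (shut) to 1.0 (fully open); "grip_force": force on a finger pad.
Only numpy, scipy, OpenCV 4.12 (cv2) and the standard library are available. Lean on these libraries where they do the work, as an engineer would, in place of code of your own. Each camera call takes 0.05 s, during which the arm holds its last target. There are 200 camera calls.

## Task

Of the two look-alike aluminium cartridges on the black mat, one was welded shut without its steel core. Before putting either one away, set a cartridge gently, upright, on the empty pan of the balance, let go and see whether it outweighs the brass reference weight. Finish with the heavy cartridge standing on that pan, holding it down, and the light one standing upright in the grey tray.

Things in the scene. Friction and masses are not known exactly. Their poses are not given: they have to be found in the camera images.
- cartridge_1: upright sealed aluminium can, 36 mm dia., 56 mm tall, plus a steel nipple on top (14 mm dia., 8 mm tall). Origin: centre of its underside, z up. About 200 g with its steel core, about 100 g without; the outside does not tell which, and either may be the heavy one. Grip across the diameter, from above, 30 to 40 mm above the underside. Stands on the 3 mm mat at the robot's left.
- cartridge_2: upright sealed aluminium can, 36 mm dia., 56 mm tall, plus a steel nipple on top (14 mm dia., 8 mm tall). Origin: centre of its underside, z up. About 200 g with its steel core, about 100 g without; the outside does not tell which, and either may be the heavy one. Grip across the diameter, from above, 30 to 40 mm above the underside. Stands on the 3 mm mat at the robot's left, at the other place.
- pan: empty steel pan of the balance, 90 mm dia. with a 3 mm high rim, 100 mm from the pivot at the beam's +y end; the other pan bears a fixed 150 g brass reference. Origin: centre of the pan's upper face, z up, about 93 mm above the table when up, 75 mm when down. It stays level as the beam tilts; where a cartridge stands on it does not matter. 1.5 N pushes it down when empty.
- beam (a joint): tilt of the balance beam (rad): -0.09 with the empty pan fully up (at the start, and with a light cartridge on it), 0 level, +0.09 with that pan fully down (heavy cartridge). It settles within a second of letting go. A thin black pointer in the middle, its tip 122 mm above the table, shows it against a white scale.
- tray: fixed grey plastic tray at the robot's right, open above, 140 x 140 mm outside, 30 mm high, walls 4 mm, floor 4 mm thick. Origin: centre of its underside, z up, x and y along its sides.
Things that resemble listed ones, but are neither listed nor needed, are in the scene too. What is shaped like the cartridge_2 but orange is not meant.

How it is judged (in metres and radians):
On the way, in this order (a step that is already met when the one before it is completed fails the run):
1. a cartridge has been set upright on the empty pan and let go, and it shows its weight, before any is in the tray (((horizontal distance between cartridge_1 and pan below 0.03 m and z of cartridge_1 in the frame of pan between -0.006 and 0.012 m and angle between cartridge_1's own z axis and vertical below 0.2 rad and contact force between the fingers and cartridge_1 below 0.1 N and linear speed of cartridge_1 below 0.03 m/s) or (horizontal distance between cartridge_2 and pan below 0.03 m and z of cartridge_2 in the frame of pan between -0.006 and 0.012 m and angle between cartridge_2's own z axis and vertical below 0.2 rad and contact force between the fingers and cartridge_2 below 0.1 N and linear speed of cartridge_2 below 0.03 m/s)) and not (x of cartridge_1 in the frame of tray between -0.06 and 0.06 m and y of cartridge_1 in the frame of tray between -0.06 and 0.06 m and z of cartridge_1 in the frame of tray below 0.015 m and angle between cartridge_1's own z axis and vertical below 0.2 rad and contact force between the fingers and cartridge_1 below 0.1 N) and not (x of cartridge_2 in the frame of tray between -0.06 and 0.06 m and y of cartridge_2 in the frame of tray between -0.06 and 0.06 m and z of cartridge_2 in the frame of tray below 0.015 m and angle between cartridge_2's own z axis and vertical below 0.2 rad and contact force between the fingers and cartridge_2 below 0.1 N)), for 0.3 s.
2. a cartridge stands in the tray, let go (((x of cartridge_1 in the frame of tray between -0.06 and 0.06 m and y of cartridge_1 in the frame of tray between -0.06 and 0.06 m and z of cartridge_1 in the frame of tray below 0.015 m and angle between cartridge_1's own z axis and vertical below 0.2 rad and contact force between the fingers and cartridge_1 below 0.1 N and linear speed of cartridge_1 below 0.03 m/s) or (x of cartridge_2 in the frame of tray between -0.06 and 0.06 m and y of cartridge_2 in the frame of tray between -0.06 and 0.06 m and z of cartridge_2 in the frame of tray below 0.015 m and angle between cartridge_2's own z axis and vertical below 0.2 rad and contact force between the fingers and cartridge_2 below 0.1 N and linear speed of cartridge_2 below 0.03 m/s))), for 0.2 s.
At the end, for the whole second after the job is handed in: The heavy cartridge stands upright (within 11 degrees) on the pan, its axis within 30 mm of the pan's centre, at rest and let go, with the beam tipped to more than +0.06 rad on its side; the light cartridge stands upright (within 11 degrees) on the floor of the grey tray, at rest and let go (value of joint beam above 0.06 rad and ((horizontal distance between cartridge_1 and pan below 0.03 m and z of cartridge_1 in the frame of pan between -0.006 and 0.012 m and angle between each of cartridge_1, cartridge_2's own z axis and vertical below 0.2 rad and contact force between the fingers and cartridge_1 below 0.1 N and linear speed of each of cartridge_1, cartridge_2 below 0.03 m/s and x of cartridge_2 in the frame of tray between -0.06 and 0.06 m and y of cartridge_2 in the frame of tray between -0.06 and 0.06 m and z of cartridge_2 in the frame of tray below 0.015 m and contact force between the fingers and cartridge_2 below 0.1 N) or (horizontal distance between cartridge_2 and pan below 0.03 m and z of cartridge_2 in the frame of pan between -0.006 and 0.012 m and angle between each of cartridge_2, cartridge_1's own z axis and vertical below 0.2 rad and contact force between the fingers and cartridge_2 below 0.1 N and linear speed of each of cartridge_2, cartridge_1 below 0.03 m/s and x of cartridge_1 in the frame of tray between -0.06 and 0.06 m and y of cartridge_1 in the frame of tray between -0.06 and 0.06 m and z of cartridge_1 in the frame of tray below 0.015 m and contact force between the fingers and cartridge_1 below 0.1 N))); the robot touches nothing.
It fails at once if a cartridge is dropped or rammed hard onto the pan (over 40 N) (contact force between any of cartridge_1, cartridge_2 and pan above 40 N).
It also fails if it takes over 64 s, if anything falls off the work surface, if the arm or the gripper's body presses on something with over 40 N, if the wrist force passes 120 N, or if a joint passes its speed limit or range.

## Working session

There is one attempt and no reset: what is moved stays moved. The work goes in short steps, Python scripts to look and compute and a shell command to move; the robot and the scene stay as the last step left them, time stands still between calls to the robot, and variables do not carry over. Pictures are saved under pics/ and viewed, at most 10 in all, crops included, and the job is handed in when it is done.

```bash
mkdir -p pics; ls
python3 - <<'E'
from station import bot
import cv2,json
s=bot.get_state();print(s['t'],s['eef_pos'],s['tcp_rot'],s['opening'])
for n in("scene","top","wrist"):
    c=bot.get_calibration(n);print(n,c)
    cv2.imwrite(f'pics/{n}0.png',bot.snapshot(n)[:,:,::-1])
E
```

```text
pics
0.0 [ 0.21843386 -0.63802744  0.2302257 ] [[ 9.46084096e-01  3.23920280e-01 -7.31305876e-04]
 [ 3.23921098e-01 -9.46082153e-01  1.91876503e-03]
 [-7.03485323e-05 -2.05219848e-03 -9.99997892e-01]] 0.9993174257882238
scene {'camera_matrix': array([[604.55705378,   0.        , 320.06248337],
       [  0.        , 604.55705378, 231.60791164],
       [  0.        ,   0.        ,   1.        ]]), 'dist_coeffs': array([-0.00649477,  0.        ,  0.        ,  0.        ,  0.        ]), 'T': array([[ 0.30056808,  0.7823443 , -0.54552381,  1.23112774],
       [ 0.95375801, -0.24527834,  0.17373596, -0.13686623],
       [ 0.00211617, -0.57251719, -0.81988999,  1.19354527],
       [ 0.        ,  0.        ,  0.        ,  1.        ]])}
top {'camera_matrix': array([[527.42206421,   0.        , 317.87724777],
       [  0.        , 527.42206421, 242.16170136],
       [  0.        ,   0.        ,   1.        ]]), 'dist_coeffs': array([0.05063853, 0.        , 0.        , 0.        , 0.        ]), 'T': array([[-0.03006322, -0.99790569,  0.05727504,  0.41743201],
       [-0.99952692,  0.02964104, -0.00820669,  0.09793735],
       [ 0.00649181, -0.05749466, -0.99832471,  1.22726393],
       [ 0.        ,  0.        ,  0.        ,  1.        ]])}
wrist {'camera_matrix': array([[413.87500208,   0.        , 311.93393864],
       [  0.        , 413.87500208, 236.87151632],
       [  0.        ,   0.        ,   1.        ]]), 'dist_coeffs': array([-0.07217734,  0.        ,  0.        ,  0.        ,  0.        ]), 'T': array([[ 0.32447088, -0.91249112, -0.24915577,  0.28119425],
       [-0.94589203, -0.31374325, -0.08278552, -0.61672058],
       [-0.00262989,  0.26253594, -0.96491863,  0.37131417],
       [ 0.        ,  0.        ,  0.        ,  1.        ]])}
```

View pics/scene0.png

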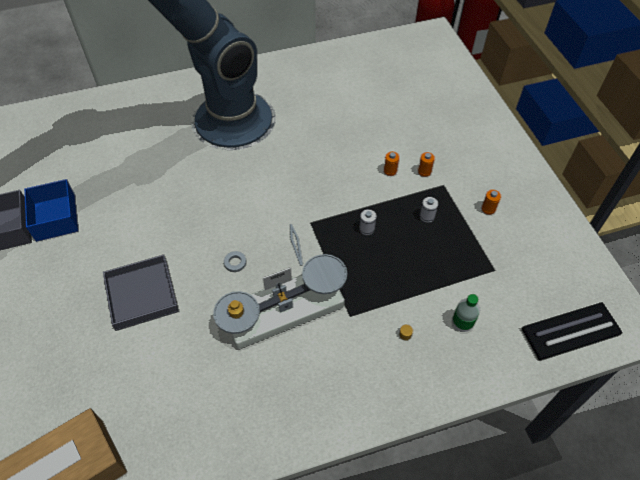

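View pics/top0.png

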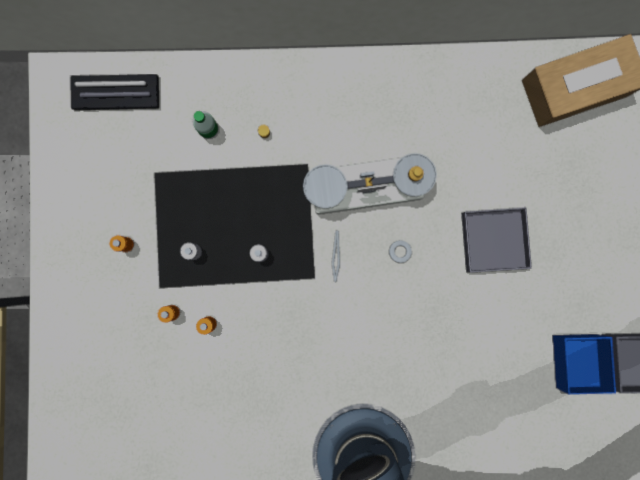

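The scene view shows the silver cans on the mat at (368,220) and (429,207). The top view has them at (259,254) and (190,252), the empty pan at (326,187), the brass-loaded pan at (415,175), and the tray at (496,240). Things that could be mistaken for targets are the orange cans at (121,243), (168,313) and (206,325), the bottle at (205,125), the ring at (400,251), and the dark/blue boxes at (600,362). I choose the two silver cans on the mat.

```bash
cat > h.py <<'E'
import numpy as np,cv2
def ray(c,uv,z):
    p=cv2.undistortPoints(np.array([[uv]],float),c['camera_matrix'],c['dist_coeffs'])[0,0]
    T=c['T'];d=T[:3,:3]@[p[0],p[1],1];o=T[:3,3]
    return o+d*(z-o[2])/d[2]
def proj(c,P):
    Ti=np.linalg.inv(c['T']);r=cv2.Rodrigues(Ti[:3,:3])[0]
    return cv2.projectPoints(np.array([P],float),r,Ti[:3,3],c['camera_matrix'],c['dist_coeffs'])[0][0,0]
E
python3 - <<'E'
from station import bot
from h import *
T=cv2.imread('pics/top0.png');S=cv2.imread('pics/scene0.png')
ct=bot.get_calibration('top');cs=bot.get_calibration('scene')
def blobs(I,box,f,amin=60):
    x0,y0,x1,y1=box;m=f(cv2.cvtColor(I,cv2.COLOR_BGR2HSV)[y0:y1,x0:x1]).astype(np.uint8)
    n,l,st,ce=cv2.connectedComponentsWithStats(m)
    return [(ce[i]+[x0,y0],st[i]) for i in range(1,n) if st[i][4]>amin]
br=lambda h:(h[...,2]>90)
for c,I,box in((ct,T,(170,230,285,275)),(cs,S,(350,192,445,240))):
    for ce,st in blobs(I,box,br): print('can',ce,st, ray(c,ce,.035))
# pan: fit circle in top
g=cv2.cvtColor(T,cv2.COLOR_BGR2GRAY)
hc=cv2.HoughCircles(cv2.GaussianBlur(g,(3,3),0),cv2.HOUGH_GRADIENT,1,40,param1=80,param2=15,minRadius=18,maxRadius=25)
for x,y,r in hc[0]:
    if 300<x<440 and 150<y<210: print('pan',x,y,r,ray(ct,(x,y),.094))
for ce,st in blobs(T,(450,200,540,280),lambda h:(h[...,2]<120),500): print('tray',ce,st,ray(ct,ce,.015))
for x,y in((466,212),(525,210),(528,269),(467,271)):print(ray(ct,(x,y),.03))
a=cv2.resize(T[150:290,150:350],None,fx=4,fy=4,interpolation=cv2.INTER_CUBIC);cv2.imwrite('pics/crop1.png',a)
for n in('(326,187)',):pass
print('pan scene',ray(cs,(325,274),.094))
E
```

```text
can [188.11504425 250.62831858] [ 10  13  17  17 226] [0.47542121 0.38078248 0.035     ]
can [257.75545852 252.56768559] [ 80  14  17  17 229] [0.46633427 0.22457668 0.035     ]
can [372.551263   197.99257058] [  0   0  67  19 673] [0.40335195 0.26043903 0.035     ]
can [430.05405405 202.91216216] [ 73   5  15  13 148] [0.45912402 0.38798768 0.035     ]
can [368.11111111 215.47712418] [ 11  17  16  14 153] [0.44981639 0.23194417 0.035     ]
pan 414.5 173.5 21.0 [ 0.62510857 -0.12501434  0.094     ]
pan 324.5 185.5 21.1 [0.60481947 0.07059855 0.094     ]
tray [495.71056548 240.46577381] [  11    8   70   66 4032] [ 0.4787612  -0.32005177  0.015     ]
[ 0.54484418 -0.25097308  0.03      ]
[ 0.54524885 -0.38401967  0.03      ]
[ 0.41146067 -0.38369888  0.03      ]
[ 0.41081253 -0.24703404  0.03      ]
pan scene [0.60694729 0.07322658 0.094     ]
```

View pics/crop1.png

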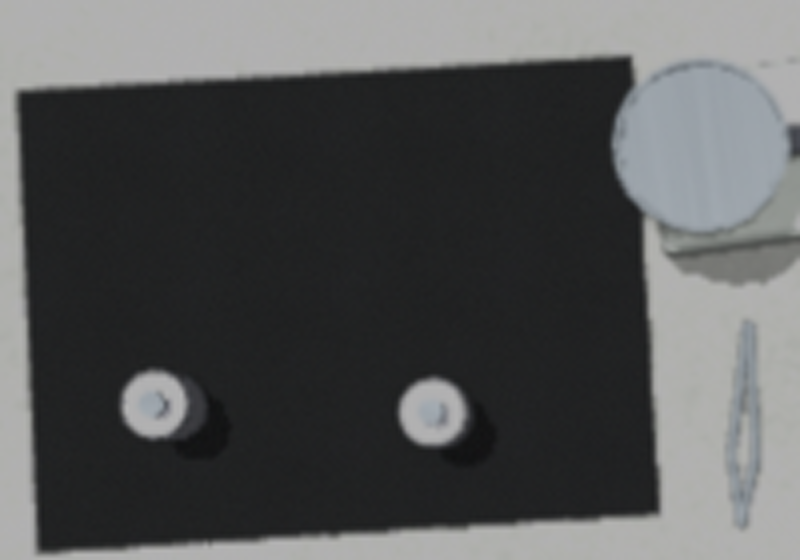

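The crop shows both silver cans upright on the mat, with nipples at crop (154,405) and (432,412), and the empty pan at (700,148). The two views agree to about 2 mm:

| Item | x (m) | y (m) |
|---|---|---|
| Can A | 0.4745 | 0.376 |
| Can B | 0.4655 | 0.223 |
| Pan | 0.606 | 0.072 |
| Tray | 0.478 | -0.317 |

The pan spacing of 197 mm also matches the description. Starting to move.

```bash
python3 -m creep '[[0.042,-0.026,0,0.07,-1],[0.084,-0.052,0,0.14,-1],[0.127,-0.079,0,0.21,-1],[0.169,-0.105,0,0.28,-1],[0.211,-0.131,0,0.33,-1]]' 40
```

```text
t: 0.65
eef_pos: [0.3767, -0.4445, 0.2312]
tcp_rot: [[1.0, -0.003, -0.0], [-0.003, -1.0, 0.0], [-0.0, -0.0, -1.0]]
wrist_force: [0.5, -0.7, 0.8]
opening: 1.0
grip_force: 0.0
```

```bash
python3 -m creep '[[0.019,-0.045,0,0,-1],[0.038,-0.09,0,0,-1],[0.057,-0.135,0,0,-1],[0.076,-0.18,0,0,-1],[0.095,-0.225,0,0,-1]]'
python3 -m creep '[[0,-0.047,0,0,-1],[0,-0.094,0,0,-1],[0,-0.141,0,0,-1],[0,-0.188,0,0,-1],[0,-0.235,0,0,-1]]'
python3 -m creep '[[0,-0.042,0.01,0,-1],[-0.001,-0.084,0.02,0,-1],[-0.002,-0.126,0.03,0,-1],[-0.003,-0.168,0.04,0,-1],[-0.004,-0.208,0.05,0,-1]]'
python3 - <<'E'
from station import bot
from h import *
c=bot.get_calibration('wrist');s=bot.get_state()
I=bot.snapshot('wrist')[:,:,::-1].copy()
print(s['eef_pos'],proj(c,[.4655,.223,.067]),proj(c,[.4655,.223,.003]))
cv2.imwrite('pics/w1.png',I)
E
```

```text
t: 1.15
eef_pos: [0.4712, -0.2194, 0.2313]
tcp_rot: [[1.0, -0.0, 0.0], [-0.0, -1.0, -0.0], [0.0, 0.0, -1.0]]
wrist_force: [0.5, 0.8, 0.6]
opening: 1.001
grip_force: 0.0
t: 1.65
eef_pos: [0.4705, 0.0154, 0.2313]
tcp_rot: [[1.0, -0.0, 0.0], [-0.0, -1.0, -0.0], [0.0, 0.0, -1.0]]
wrist_force: [0.8, 0.2, -0.4]
opening: 1.005
grip_force: 0.0
t: 2.15
eef_pos: [0.4666, 0.2233, 0.1808]
tcp_rot: [[1.0, -0.0, 0.0], [-0.0, -1.0, -0.0], [0.0, 0.0, -1.0]]
wrist_force: [0.4, -0.7, 0.9]
opening: 1.002
grip_force: 0.0
[0.46657866 0.22331034 0.18084031] [312.90732032 233.78535664] [312.83411669 212.98554849]
```

View pics/w1.png

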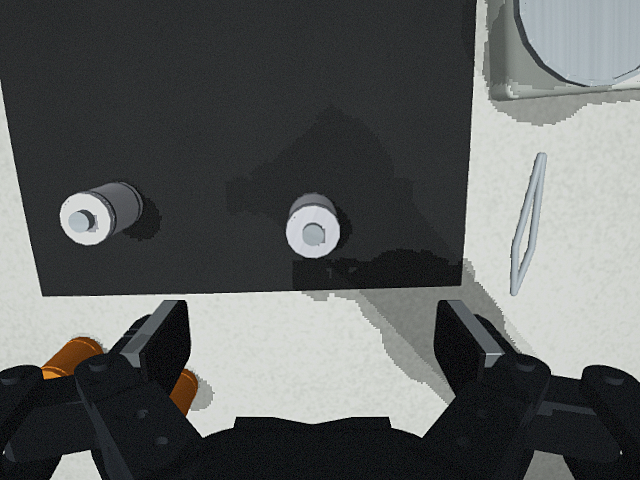

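The nipple is at (313,234), and I predicted (312.9,233.8), so the position holds. Descend and grip.

```bash
python3 -m creep '[[-0.001,0,0.04,0,-1],[-0.001,0,0.08,0,-1],[-0.001,0,0.12,0,-1],[-0.001,0,0.15,0,-1],[-0.001,0,0.166,0,-1]]'
python3 -m creep '[[0,0,0,0,0.2],[0,0,0,0,1],[0,0,0,0,1],[0,0,0,0,1],[0,0,0,0,1]]' 40
python3 -m creep '[[0,0,0,0,1],[0,0,0,0,1],[0,0,0,0,1],[0,0,0,0,1],[0,0,0,0,1]]' 40
```

```text
t: 2.7
eef_pos: [0.4644, 0.2204, 0.0125]
tcp_rot: [[1.0, -0.0, -0.004], [-0.0, -1.0, -0.002], [-0.004, 0.002, -1.0]]
wrist_force: [-0.5, -0.3, 0.1]
opening: 0.999
grip_force: 0.0
t: 3.2
eef_pos: [0.467, 0.2222, 0.0168]
tcp_rot: [[1.0, -0.0, 0.003], [-0.0, -1.0, 0.001], [0.003, -0.001, -1.0]]
wrist_force: [-0.9, -0.4, 6.7]
opening: 0.423
grip_force: 40.3
t: 3.7
eef_pos: [0.467, 0.2222, 0.0168]
tcp_rot: [[1.0, -0.0, 0.003], [-0.0, -1.0, 0.001], [0.003, -0.001, -1.0]]
wrist_force: [-0.3, -0.2, 7.1]
opening: 0.419
grip_force: 40.3
```

```bash
python3 -m creep '[[0,0,-0.02,0,1],[0,0,-0.05,0,1],[0,0,-0.09,0,1],[0,0,-0.13,0,1],[0,0,-0.145,0,1]]'
python3 -m creep '[[0,0,0,0,1],[0,0,0,0,1],[0,0,0,0,1],[0,0,0,0,1],[0,0,0,0,1]]'
python3 -m creep '[[0.02,0.022,0,0,1],[0.055,0.06,0,0,1],[0.09,0.097,0,0,1],[0.12,0.13,0,0,1],[0.14,0.15,0,0,1]]'
python3 - <<'E'
from station import bot
from h import *
c=bot.get_calibration('wrist')
s=bot.get_state()
I=bot.snapshot('wrist')[:,:,::-1].copy()
print(s['eef_pos'],s['wrist_force'],s['opening'])
cv2.imwrite('pics/w2.png',I)
E
```

```text
t: 4.2
eef_pos: [0.4675, 0.2226, 0.1643]
tcp_rot: [[1.0, -0.0, 0.006], [-0.0, -1.0, 0.003], [0.006, -0.003, -1.0]]
wrist_force: [0.8, 0.3, -2.2]
opening: 0.423
grip_force: 40.9
t: 4.7
eef_pos: [0.4654, 0.2214, 0.1592]
tcp_rot: [[1.0, -0.0, -0.002], [-0.0, -1.0, -0.001], [-0.002, 0.001, -1.0]]
wrist_force: [0.5, -0.1, -1.6]
opening: 0.418
grip_force: 40.9
t: 5.2
eef_pos: [0.6081, 0.0669, 0.1594]
tcp_rot: [[1.0, -0.005, -0.0], [-0.005, -1.0, -0.002], [-0.0, 0.002, -1.0]]
wrist_force: [1.4, 0.7, -1.8]
opening: 0.418
grip_force: 40.9
[0.60812304 0.06688896 0.15935321] [ 1.38977144  0.74341048 -1.84625625] 0.4179369384929298
```

View pics/w2.png

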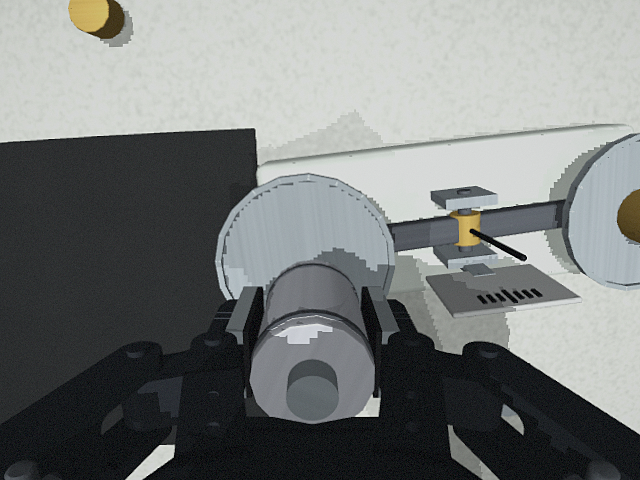

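The wrist force fell about 2.2 N on lifting, which suggests this is the heavy one. I'll ride the pan down slowly, let go near the bottom and check the beam. The picture shows the pan at (305,245) free below the can, and the scale plate at (500,290), so I'll only open the fingers partly.

```bash
python3 -m creep '[[-0.001,-0.003,0.012,0,1],[-0.001,-0.003,0.024,0,1],[-0.001,-0.003,0.034,0,1],[-0.001,-0.003,0.04,0,1],[-0.001,-0.003,0.042,0,1]]'
python3 -m creep '[[0,0,0.004,0,1],[0,0,0.008,0,1],[0,0,0.012,0,1],[0,0,0.014,0,1],[0,0,0.014,0,1]]'
python3 -m creep '[[0,0,0.003,0,1],[0,0,0.006,0,1],[0,0,0.009,0,1],[0,0,0.011,0,1],[0,0,0.011,0,1]]'
```

```text
t: 5.75
eef_pos: [0.6039, 0.0752, 0.1171]
tcp_rot: [[1.0, 0.001, -0.002], [0.001, -1.0, -0.0], [-0.002, 0.0, -1.0]]
wrist_force: [0.0, 0.1, -2.9]
opening: 0.417
grip_force: 40.9
t: 6.25
eef_pos: [0.6051, 0.075, 0.1044]
tcp_rot: [[1.0, 0.0, 0.001], [0.0, -1.0, 0.0], [0.001, -0.0, -1.0]]
wrist_force: [0.3, 0.7, -0.7]
opening: 0.419
grip_force: 41.1
t: 6.75
eef_pos: [0.6048, 0.0744, 0.0928]
tcp_rot: [[1.0, -0.0, -0.0], [-0.0, -1.0, -0.0], [-0.0, 0.0, -1.0]]
wrist_force: [-1.1, 1.1, -0.0]
opening: 0.42
grip_force: 41.1
```

```bash
python3 -m creep '[[0,0,0.001,0,1],[0,0,0.002,0,1],[0,0,0.003,0,1],[0,0,0.003,0,0.1],[0,0,0.003,0,-0.3]]'
python3 -m creep '[[0,0,0,0,-0.3],[0,0,0,0,-0.3],[0,0,0,0,-0.3],[0,0,0,0,-0.3],[0,0,0,0,-0.3]]'
python3 - <<'E'
from station import bot
from h import *
bot.snapshot('scene')
S=bot.snapshot('scene')[:,:,::-1];cv2.imwrite('pics/s2.png',cv2.resize(S[190:340,200:400],None,fx=4,fy=4,interpolation=cv2.INTER_CUBIC))
E
```

```text
t: 7.25
eef_pos: [0.6051, 0.0742, 0.0904]
tcp_rot: [[1.0, -0.001, 0.0], [-0.001, -1.0, -0.001], [0.0, 0.001, -1.0]]
wrist_force: [0.4, -0.1, 0.8]
opening: 0.606
grip_force: 0.0
t: 7.75
eef_pos: [0.605, 0.0746, 0.0903]
tcp_rot: [[1.0, -0.0, 0.0], [-0.0, -1.0, -0.0], [0.0, 0.0, -1.0]]
wrist_force: [-0.8, 0.1, -0.1]
opening: 0.647
grip_force: 0.0
```

View pics/s2.png

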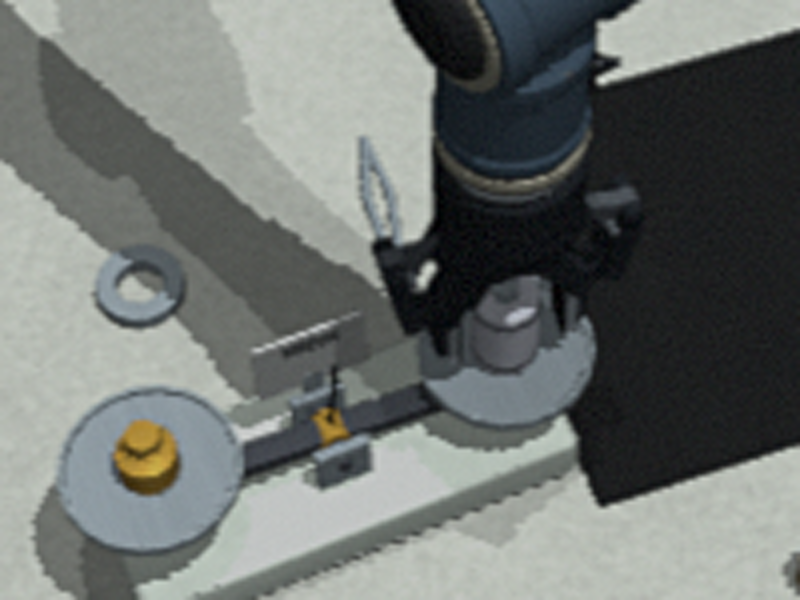

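The can stands upright at crop (505,330), and the pointer tip at (337,370) leans toward its pan. I'll retreat straight up and check that the pan stays down.

```bash
python3 -m creep '[[0,0,-0.01,0,-0.3],[0,0,-0.03,0,-0.3],[0,0,-0.06,0,-0.3],[0,0,-0.09,0,-0.3],[0,0,-0.12,0,-0.3]]'
python3 -m creep '[[-0.02,-0.044,0,0,-1],[-0.04,-0.088,0,0,-1],[-0.06,-0.132,0,0,-1],[-0.08,-0.176,0,0,-1],[-0.1,-0.22,0,0,-1]]'
python3 -m creep '[[-0.01,-0.027,0,0,-1],[-0.02,-0.054,0,0,-1],[-0.031,-0.081,0.01,0,-1],[-0.031,-0.081,0.02,0,-1],[-0.031,-0.081,0.03,0,-1]]'
python3 - <<'E'
from station import bot
from h import *
s=bot.get_state();c=bot.get_calibration('wrist')
I=bot.snapshot('wrist')[:,:,::-1];S=bot.snapshot('scene')[:,:,::-1]
print(s['eef_pos'],proj(c,[.4745,.376,.067]))
a=cv2.resize(I,(480,360));b=cv2.resize(S[220:340,210:370],(480,360),interpolation=cv2.INTER_CUBIC)
cv2.imwrite('pics/c3.png',cv2.resize(np.hstack([a,b]),(800,300)))
g=I[200:280,250:380];m=(cv2.cvtColor(g,cv2.COLOR_BGR2GRAY)>170).astype(np.uint8)
for st,ce in zip(*cv2.connectedComponentsWithStats(m)[2:]):
    if st[4]>300:print(st,ce+[250,200])
E
```

```text
t: 8.35
eef_pos: [0.6049, 0.0747, 0.2123]
tcp_rot: [[1.0, -0.0, 0.001], [-0.0, -1.0, 0.0], [0.001, -0.0, -1.0]]
wrist_force: [0.2, 0.6, 0.3]
opening: 0.648
grip_force: 0.0
t: 8.85
eef_pos: [0.5041, 0.2962, 0.2114]
tcp_rot: [[1.0, -0.0, 0.001], [-0.0, -1.0, 0.0], [0.001, -0.0, -1.0]]
wrist_force: [0.4, 0.2, 0.4]
opening: 0.998
grip_force: 0.0
t: 9.35
eef_pos: [0.4738, 0.376, 0.1803]
tcp_rot: [[1.0, 0.001, 0.001], [0.001, -1.0, -0.0], [0.001, 0.0, -1.0]]
wrist_force: [0.4, -0.4, -0.3]
opening: 0.996
grip_force: 0.0
[0.47376855 0.37604408 0.18030822] [312.49156043 231.29650401]
[   0    0  130   80 8593] [315.06156174 241.75480042]
[  36    3   54   53 1795] [311.80947075 228.78328691]
```

View pics/c3.png

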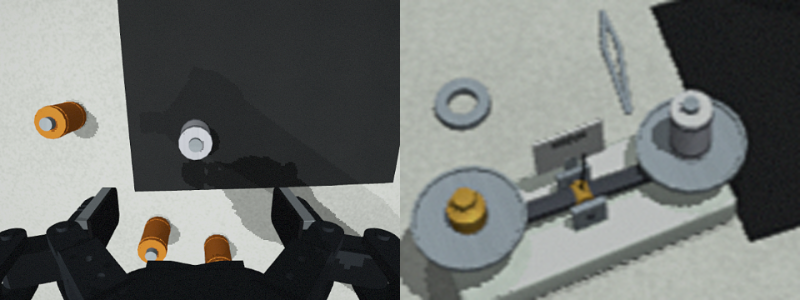

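The second can's nipple is within 3 px of my prediction. In the scene view the pan with the first can is lower and the brass pan higher than at the start, so the first can is the heavy one and this one goes to the tray.

```bash
python3 -m creep '[[0,0,0.04,0,-1],[0,0,0.08,0,-1],[0,0,0.12,0,-1],[0,0,0.15,0,-1],[0,0,0.165,0,-1]]'
python3 -m creep '[[0,0,0,0,0.2],[0,0,0,0,1],[0,0,0,0,1],[0,0,0,0,1],[0,0,0,0,1]]' 40
python3 -m creep '[[0,0,0,0,1],[0,0,-0.02,0,1],[0,0,-0.06,0,1],[0,0,-0.11,0,1],[0,0,-0.16,0,1]]'
python3 -m creep '[[0,0,-0.02,0,1],[0,0,-0.02,0,1],[0,0,-0.02,0,1],[0,0,-0.02,0,1],[0,0,-0.02,0,1]]'
```

```text
t: 9.95
eef_pos: [0.4741, 0.3729, 0.0128]
tcp_rot: [[1.0, -0.003, -0.002], [-0.003, -1.0, -0.004], [-0.002, 0.004, -1.0]]
wrist_force: [0.4, -1.1, 0.3]
opening: 0.998
grip_force: 0.0
t: 10.45
eef_pos: [0.4751, 0.3764, 0.0172]
tcp_rot: [[1.0, -0.0, 0.003], [-0.0, -1.0, 0.002], [0.003, -0.002, -1.0]]
wrist_force: [0.3, -1.2, 5.9]
opening: 0.401
grip_force: 39.8
t: 10.95
eef_pos: [0.4735, 0.3753, 0.177]
tcp_rot: [[1.0, 0.0, -0.001], [0.0, -1.0, -0.0], [-0.001, 0.0, -1.0]]
wrist_force: [1.3, 0.5, -0.5]
opening: 0.403
grip_force: 40.1
t: 11.45
eef_pos: [0.4733, 0.3748, 0.1933]
tcp_rot: [[1.0, -0.0, -0.003], [-0.0, -1.0, -0.002], [-0.003, 0.002, -1.0]]
wrist_force: [0.3, 0.2, -0.3]
opening: 0.397
grip_force: 40.2
```

```bash
python3 -m creep '[[0,0.03,0,0,1],[0,0.075,0,0,1],[0,0.12,0,0,1],[0,0.165,0,0,1],[0,0.21,0,0,1]]'
python3 -m creep '[[0,0.048,0,0,1],[0,0.096,0,0,1],[0,0.144,0,0,1],[0,0.192,0,0,1],[0,0.24,0,0,1]]'
python3 -m creep '[[0.001,0.048,0,0,1],[0.002,0.096,0,0,1],[0.003,0.144,0,0,1],[0.004,0.192,0,0,1],[0.004,0.24,0,0,1]]'
python3 - <<'E'
from station import bot
from h import *
s=bot.get_state()
I=bot.snapshot('wrist')[:,:,::-1]
print(s['eef_pos'],s['opening']);cv2.imwrite('pics/w4.png',I)
E
```

```text
t: 11.95
eef_pos: [0.4732, 0.1637, 0.1942]
tcp_rot: [[1.0, 0.0, -0.002], [0.0, -1.0, -0.001], [-0.002, 0.001, -1.0]]
wrist_force: [0.4, 0.6, -0.9]
opening: 0.402
grip_force: 40.3
t: 12.45
eef_pos: [0.4731, -0.0762, 0.1945]
tcp_rot: [[1.0, 0.0, -0.001], [0.0, -1.0, 0.0], [-0.001, -0.0, -1.0]]
wrist_force: [1.3, 0.3, -0.5]
opening: 0.399
grip_force: 40.3
t: 12.95
eef_pos: [0.4773, -0.3159, 0.1941]
tcp_rot: [[1.0, 0.0, -0.002], [0.0, -1.0, 0.001], [-0.002, -0.001, -1.0]]
wrist_force: [1.3, -0.6, -1.9]
opening: 0.398
grip_force: 40.3
[ 0.47729696 -0.31594187  0.19412921] 0.3976245883220214
```

View pics/w4.png

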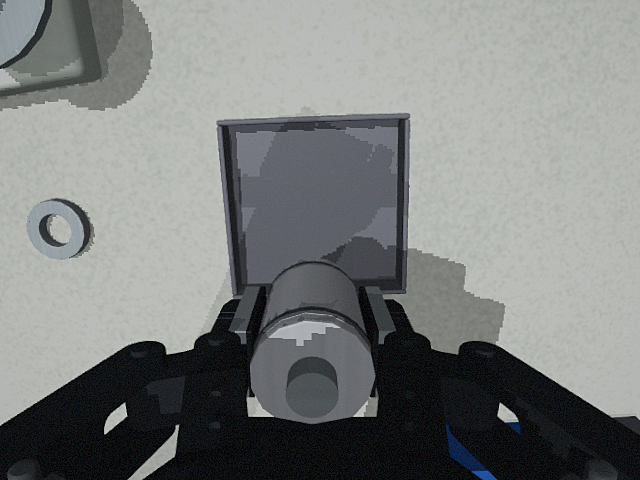

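The can is centred between the tray walls (columns 220 to 408). Lower it and release with a partial opening.

```bash
python3 -m creep '[[0,0,0.035,0,1],[0,0,0.075,0,1],[0,0,0.11,0,1],[0,0,0.135,0,1],[0,0,0.15,0,1]]'
python3 -m creep '[[0,0,0.008,0,1],[0,0,0.015,0,1],[0,0,0.02,0,1],[0,0,0.023,0,1],[0,0,0.025,0,1]]'
python3 -m creep '[[0,0,0.001,0,1],[0,0,0.001,0,1],[0,0,0.001,0,1],[0,0,0.001,0,1],[0,0,0.001,0,1]]'
```

```text
t: 13.5
eef_pos: [0.4762, -0.313, 0.0421]
tcp_rot: [[1.0, 0.0, -0.005], [0.0, -1.0, 0.003], [-0.005, -0.003, -1.0]]
wrist_force: [0.6, -0.6, -1.4]
opening: 0.397
grip_force: 40.5
t: 14.0
eef_pos: [0.4783, -0.3146, 0.0208]
tcp_rot: [[1.0, -0.0, 0.001], [-0.0, -1.0, -0.001], [0.001, 0.001, -1.0]]
wrist_force: [1.0, -0.1, -1.3]
opening: 0.4
grip_force: 40.5
t: 14.5
eef_pos: [0.478, -0.3144, 0.0195]
tcp_rot: [[1.0, -0.0, 0.0], [-0.0, -1.0, -0.0], [0.0, 0.0, -1.0]]
wrist_force: [0.4, -0.1, -0.6]
opening: 0.402
grip_force: 40.5
```

Still barely off the floor, so I'll ease down until contact and then release.

```bash
python3 -m creep '[[0,0,0.001,0,1],[0,0,0.002,0,1],[0,0,0.0025,0,1],[0,0,0.0025,0,1],[0,0,0.0025,0,1]]'
python3 -m creep '[[0,0,0,0,0.1],[0,0,0,0,-0.2],[0,0,0,0,-0.3],[0,0,0,0,-0.3],[0,0,0,0,-0.3]]'
python3 -m creep '[[0,0,-0.01,0,-0.3],[0,0,-0.03,0,-0.3],[0,0,-0.07,0,-0.3],[0,0,-0.12,0,-0.3],[0,0,-0.16,0,-0.3]]'
python3 -m creep '[[0,0.04,0,0,-0.3],[0,0.08,0,0,-0.3],[0,0.12,0,0,-0.3],[0,0.16,0,0,-0.3],[0,0.16,0,0,-0.3]]'
python3 - <<'E'
from station import bot
from h import *
T=bot.snapshot('top')[:,:,::-1];S=bot.snapshot('scene')[:,:,::-1]
a=cv2.resize(T[150:290,300:540],(480,280),interpolation=cv2.INTER_CUBIC);b=cv2.resize(S[190:340,90:370],(523,280),interpolation=cv2.INTER_CUBIC)
cv2.imwrite('pics/end.png',cv2.resize(np.vstack([cv2.copyMakeBorder(a,0,0,0,43,0),b]),(800,600)[:2],fx=0,fy=0,interpolation=cv2.INTER_CUBIC))
E
```

```text
t: 15.0
eef_pos: [0.478, -0.3145, 0.0182]
tcp_rot: [[1.0, -0.0, 0.0], [-0.0, -1.0, -0.0], [0.0, 0.0, -1.0]]
wrist_force: [-1.8, 2.1, 9.4]
opening: 0.4
grip_force: 41.6
t: 15.5
eef_pos: [0.4778, -0.3143, 0.0167]
tcp_rot: [[1.0, -0.0, -0.0], [-0.0, -1.0, 0.0], [-0.0, -0.0, -1.0]]
wrist_force: [0.7, -0.5, 0.3]
opening: 0.651
grip_force: 0.0
t: 16.0
eef_pos: [0.4783, -0.3145, 0.1801]
tcp_rot: [[1.0, -0.0, 0.002], [-0.0, -1.0, -0.001], [0.002, 0.001, -1.0]]
wrist_force: [1.5, -0.8, 0.3]
opening: 0.648
grip_force: 0.0
t: 16.5
eef_pos: [0.475, -0.4814, 0.1772]
tcp_rot: [[1.0, -0.009, -0.001], [-0.009, -1.0, -0.005], [-0.001, 0.005, -1.0]]
wrist_force: [-0.5, -0.6, -0.7]
opening: 0.648
grip_force: 0.0
```

View pics/end.png

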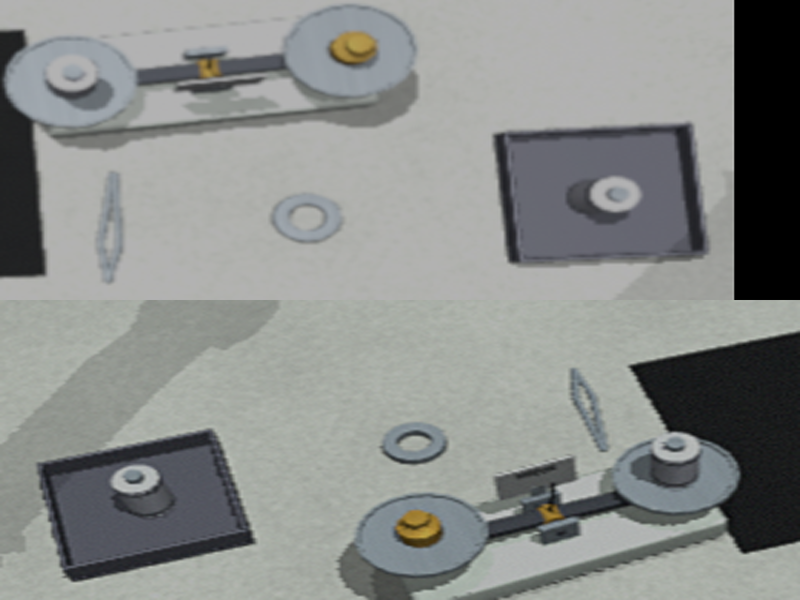

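The first can stands upright on the lowered pan at (75,75). The brass pan is raised, and the second can stands upright in the tray at (615,195). I'll let the arm settle and hand in.

```bash
python3 -m creep '[[0,0,0,0,-0.3],[0,0,0,0,-0.3],[0,0,0,0,-0.3],[0,0,0,0,-0.3],[0,0,0,0,-0.3]]' >/dev/null
python3 -c "
from station import bot
print(bot.sign_off())"
```

```text
the job is handed in; nothing more can be done
None
```

The job is handed in at about 17 s of the 64 s: the heavy cartridge stands upright on the pan and holds it down, and the light one stands upright in the grey tray; the sign-off call gave no verdict.

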